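# Stand the bench mirror up behind the crosshead

### The job

The bench mirror is lying on its glass on the desk. Unfold the kickstand on its back as far as it goes, then stand the mirror up on its lower edge and the kickstand, entirely on the cork mat behind the crosshead, with the glass facing the crosshead squarely enough to see its far side. Set it down gently and let go, and leave the crosshead and the other parts where they are.

Things in the scene. Friction and masses are not known exactly. Their poses are not given: they have to be found in the camera images.
- mirror: Bench mirror, black plastic frame 140 mm tall (x), 120 wide (y), 16 thick (z), about 0.5 kg, lying on its glass at the start. Origin: centre of the glass side, on the desk as it lies. z points out of the back, x from the top edge (-70 mm) to the lower edge (+70 mm). On the top edge a 30 mm wide steel carrying loop reaches to x = -112 mm, with a brass ball knob on each side.
- knobs (a point): midway between the two brass balls (18 mm balls, 42 mm over both, along the mirror's y), at x = -94, y = 0, z = 12 mm of the mirror: 12 mm above the desk as it lies, 24 mm beyond the frame's top edge. Axes as the mirror's. Gripped across the two balls the mirror swings easily about them, like a pendulum.
- hinge (a point): the kickstand's hinge line, on the mirror's back at x = -26, y = 0, z = 24 mm of the mirror; the line runs along the mirror's y
- kickstand (a joint): angle of the kickstand: 0 folded flat on the back, 0.9 rad fully unfolded at its hard stop. It starts folded or slightly ajar. Stiff friction hinge (about 0.08 N m): it stays where it is left and needs about 1 to 2 N at the foot; pulling past the stop lifts the mirror.
- foot (a point): centre of the kickstand's orange foot bar: round, 14 mm thick, 44 mm long along the mirror's y, with ball-shaped ends, on an aluminium strip 22 mm wide, 5 thick, 88 mm from the hinge. Folded: x = +62, z = 24 mm of the mirror, 8 mm above the back; it swings up and towards the top edge. Pinched on its ends it turns easily in the grasp.
- edge_left (a point): the end, at y = +60 mm, of the lower edge's back corner (x = +70, z = 16 mm of the mirror), on which the mirror stands
- edge_right (a point): the same at y = -60 mm. With the kickstand fully open, and this edge and the foot on a flat surface, the mirror leans back 24 degrees (0.41 rad).
- mat: brown cork mat, 240 x 240 x 3 mm, fixed to the desk. Origin: centre of its underside, on the desk. The crosshead stands on it near the side where its x is negative; 'behind the crosshead' is towards the mat's +x.
- crosshead: chrome crosshead, a block 64 mm long (x), 42 mm wide (y), 52 mm tall with a brass pin through it, 0.4 kg, standing loose on the mat; origin at the centre of its underside
- crosshead_mid (a point): the middle of the crosshead, 26 mm above its underside
- rod: brass connecting rod, 168 mm long (x), 38 mm wide, 14 mm high, lying on the desk, bystander
- deflector: black plastic smoke deflector, an upright sheet 150 mm wide (y), 94 mm tall, with a 35 mm foot, bystander
- wheel: brass regulator wheel, 78 mm across, 20 mm high, lying flat, bystander
- cover: cast aluminium cylinder cover, 80 mm across, 26 mm high, lying flat, bystander
Mind the look-alikes: they are no part of the job. Leave any pink look-alike of the mirror alone.

How it is judged:
By the outcome, as a careful person would: the job done as asked, in the order asked, and still so for the second after the job is handed in, with the robot touching nothing.
It also fails if it takes over 72 s, if anything falls off the work surface, if the arm or the gripper's body presses on something with over 40 N, if the wrist force passes 120 N, or if a joint passes its speed limit or range.

### The arm

A 6-joint arm with a two-finger parallel gripper is mounted at the origin on the work surface. World frame = base frame: x ahead of the robot, y to its left, z up, the work surface at z = 0. Lengths are in m, angles in rad, forces in N, time in s.
With the tool pointing down it reaches from about 0.25 to 0.775 m from the base axis. Payload 4 kg.
Tool frame: the origin (TCP) lies where the fingers leave the gripper's body, on its centre line; the fingertips stand 97 mm ahead of it and the grasp point (between the pads) lies 78 mm ahead of it; z points along the fingers, x is the direction in which the jaws open and shut, and the axes are right-handed (so a half turn about z gives the same grasp; the last joint's range is limited). The gripper opens to 94 mm and grips with 3 to 60 N. Pads are 16 mm wide; open, the fingers measure 119 mm over their backs; the gripper's body (75 mm by 177 mm) begins 78 mm behind the grasp point.
Start: joints at [-1.284, 0.087, 1.371, -0, 1.684, -0.103], TCP at [0.209, -0.509, 0.303] pointing down, gripper open.
Joint ranges: [-3.1, 3.1], [-0.76, 2.03], [0.27, 2.55], [-1.08, 4.22], [0.17, 2.65], [-2.57, 2.57]. Speed limits (rad/s): [2.79, 2.79, 3.14, 3.14, 3.14, 3.14].

### API

Orientations are given as [roll, pitch, yaw] about the fixed x, y, z axes, in that order (R = Rz(yaw) Ry(pitch) Rx(roll)).
In Python, from bench import * gives the robot as it stands.
- The arm moves only by the tool jog_arm, never from a script. Its argument "moves" is a list of rows, each a list of 7 numbers: the turn, a rotation vector about the world's x, y, z in rad, then the shift along the world's x, y, z in mm, then the finger opening in mm, from 0 to 94. In form: [[rx, ry, rz, tx, ty, tz, fingers], ...]. A call has 1 to 12 rows; each row shifts and turns the commanded pose from where the row before left it; what a row does not reach is not made up. A row lasts 1/8 s, in which the tool goes at most 62.5 mm and 10.7 degrees, less where a joint would pass 70% of its speed; a pose out of reach is approached as far as the arm can. A call is refused whole if a number of a shift passes 62.5 or a number of a turn 0.188, either way. A call with a gripper value outside its range is refused whole. The fingers move at their own pace and stop on an object; the grip force is fixed at half the most. Time passes only in rows, so rows that do not move let the fingers close. It gives the time, the measured TCP pose, the force and the opening at its end, in the units of the state.
- get_obs(): the state, without advancing time (a new reading comes with each control period).
- snapshot(name): name is "scene" or "top" or "wrist"; returns the picture (420x560x3 uint8, red, green, blue); there is no depth.
- get_calibration(name): a dict with "camera_matrix" (3x3 intrinsics, pixels), "k1" (the pictures are not rectified: a ray, as slopes to the right and down, at radius r is drawn at 1 + k1 r^2 times it, then the intrinsics apply), "R" (3x3) and "t" (3): a world point X has camera coordinates R X + t. Camera axes: x right, y down, z forward; pixel columns grow to the right and rows downward; lengths in m; the calibration is good to about 2 mm. A picture is of the moment at which its call begins: read the wrist's pose just before it. get_calibration takes no time and is no camera call; for the wrist camera it gives the pose at the moment of the call.
- close_job(): hands the job in, once; it reports no verdict.
Trained networks look in the newest picture that a camera, given by its name, has taken for a name from the list of things; names that differ only in an ending like _2 or _b are one class to them, and where a whole thing is asked for, a point or a joint stands for the part that bears it (a point fixed in the world has none). Each returns a list of dicts, best first, with "conf" (0 to 1); they miss things now and then, are a little off and sometimes report something else, mostly with a low value. They report only what shows in the picture. A call takes as long as a camera call. They do not tell look-alikes from the thing itself.
- look_for(label, camera): "bbox" ([left, top, right, bottom] in pixels, round what is visible of it).
The state is a dict: "time": time; "joint_positions": joint angles; "qvel": joint speeds; "joint_torque": joint torques, N m; "tool_pos": TCP position; "ee_rot": TCP orientation; "wrist_force": force on the tool from outside, world axes, zero at the start; "wrist_torque": the same for the moment, N m; "width": finger opening in m.
Only numpy, scipy, OpenCV 4.12 (cv2) and the standard library are available. Lean on these libraries where they do the work, as an engineer would, in place of code of your own. Each camera call takes 0.05 s, during which the arm holds its last target.

## Working session

There is one attempt and no reset: what is moved stays moved. The work goes in short steps, Python scripts to look and compute and a tool call to move; the robot and the scene stay as the last step left them, time stands still between calls to the robot, and variables do not carry over. Pictures are saved under pics/ and viewed, and the job is handed in when it is done.

Besides the shell and the picture viewer there is one more tool, called after ">>>" as name([rows], argument=value, ...), one row to a line, values as JSON. jog_arm: Moves the arm, as the interface text tells. Its arguments: {"type":"object","properties":{"moves":{"type":"array","items":{"type":"array","items":{"type":"number"}}}},"required":["moves"]}

```bash
ls; mkdir -p pics; cat > h.py <<'E'
from bench import *
import numpy as np, cv2
def snap(n,fn):
    im=snapshot(n); cv2.imwrite(f'pics/{fn}.png',im[:,:,::-1]); return im
def ray(cal,u,v):
    K=np.array(cal["camera_matrix"]);k1=cal["k1"];R=np.array(cal["R"]);t=np.array(cal["t"])
    d=np.array([(u-K[0,2])/K[0,0],(v-K[1,2])/K[1,1]]);s=d.copy()
    for _ in range(30): s=d/(1+k1*(s@s))
    return -R.T@t, R.T@np.array([s[0],s[1],1])
def onz(cal,u,v,z):
    o,d=ray(cal,u,v); return o+d*(z-o[2])/d[2]
def proj(cal,X):
    K=np.array(cal["camera_matrix"]);c=np.array(cal["R"])@np.array(X)+np.array(cal["t"])
    s=c[:2]/c[2];s=s*(1+cal["k1"]*(s@s));return K[:2,:2]@s+K[:2,2]
E
python3 - <<'E'
from h import *
o=get_obs();print({k:np.round(v,3).tolist() for k,v in o.items()})
for n in ["scene","top","wrist"]:
    snap(n,n+"0"); c=get_calibration(n); print(n,np.round(-np.array(c["R"]).T@c["t"],3),c["k1"],np.round(c["camera_matrix"],1).tolist())
    for l in ["mirror","knobs","foot","mat","crosshead","deflector"]:
        print(l,[(round(d["conf"],2),np.round(d["bbox"]).astype(int).tolist()) for d in look_for(l,n)[:3]])
E
```

```text
pics
{'time': 0.0, 'joint_positions': [-1.284, 0.088, 1.372, 0.0, 1.684, -0.103], 'qvel': [0.001, 0.0, 0.001, 0.0, 0.001, -0.001], 'joint_torque': [-0.0, -34.018, -30.242, 0.072, 0.033, -0.0], 'tool_pos': [0.209, -0.508, 0.302], 'ee_rot': [-3.141, 0.002, -1.181], 'wrist_force': [-0.116, 0.888, 0.644], 'wrist_torque': [0.057, 0.046, 0.014], 'width': 0.094}
scene [1.215 0.342 0.855] -0.1277916484272834 [[444.4, 0.0, 280.6], [0.0, 444.4, 206.0], [0.0, 0.0, 1.0]]
mirror [(0.88, [303, 207, 364, 277]), (0.62, [335, 160, 404, 197]), (0.61, [217, 108, 276, 146])]
knobs [(0.82, [334, 167, 404, 196]), (0.62, [217, 111, 280, 144]), (0.57, [304, 211, 364, 274])]
foot [(0.66, [222, 115, 256, 133]), (0.63, [363, 169, 400, 181]), (0.58, [318, 229, 343, 267])]
mat [(0.63, [162, 166, 270, 243])]
crosshead [(0.9, [227, 161, 245, 190])]
deflector [(0.91, [161, 237, 219, 304])]
top [ 0.33  -0.023  1.526] -0.05818859735845769 [[514.1, 0.0, 279.7], [0.0, 514.1, 212.1], [0.0, 0.0, 1.0]]
mirror [(0.86, [190, 175, 234, 238]), (0.83, [184, 262, 244, 318]), (0.83, [333, 273, 393, 336])]
knobs [(0.93, [183, 258, 250, 318]), (0.84, [335, 272, 391, 335]), (0.81, [192, 176, 235, 236])]
foot [(0.87, [205, 175, 220, 210]), (0.87, [354, 279, 379, 313]), (0.79, [193, 283, 225, 309])]
mat [(0.68, [188, 174, 240, 238])]
crosshead [(0.74, [308, 214, 334, 239])]
deflector [(0.83, [274, 111, 325, 128])]
wrist [ 0.281 -0.478  0.385] -0.02926316078618631 [[350.2, 0.0, 278.7], [0.0, 350.2, 206.4], [0.0, 0.0, 1.0]]
mirror [(0.93, [0, 0, 162, 137])]
knobs [(0.72, [0, 0, 158, 136])]
foot [(0.61, [26, 0, 126, 77])]
mat []
crosshead []
deflector []
```

View pics/scene0.png

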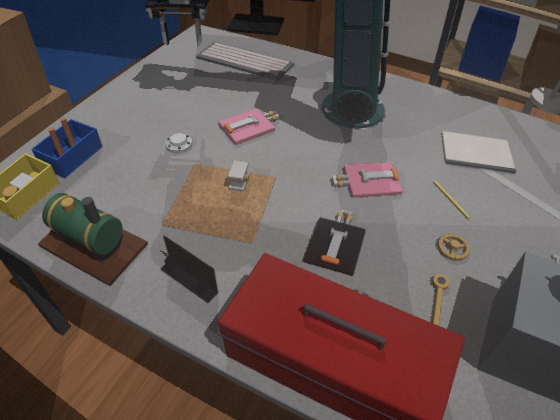

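View pics/top0.png

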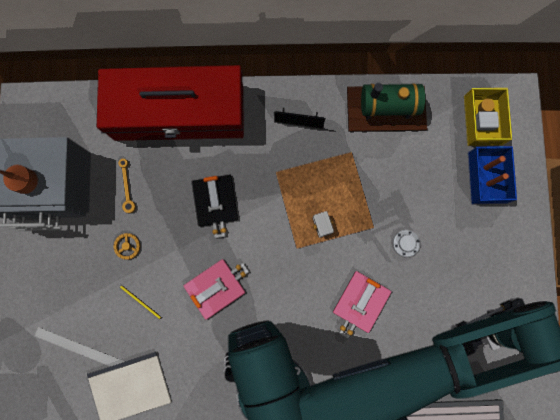

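View pics/wrist0.png

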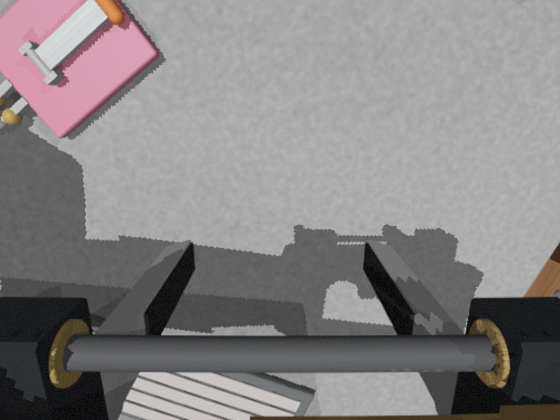

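```bash
python3 - <<'E'
import cv2
im=cv2.imread('pics/top0.png')
a=cv2.resize(im[165:345,170:410],None,fx=3.3,fy=3.3,interpolation=cv2.INTER_CUBIC)
cv2.imwrite('pics/top0c.png',a)
E
```

```text
(no output)
```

View pics/top0c.png

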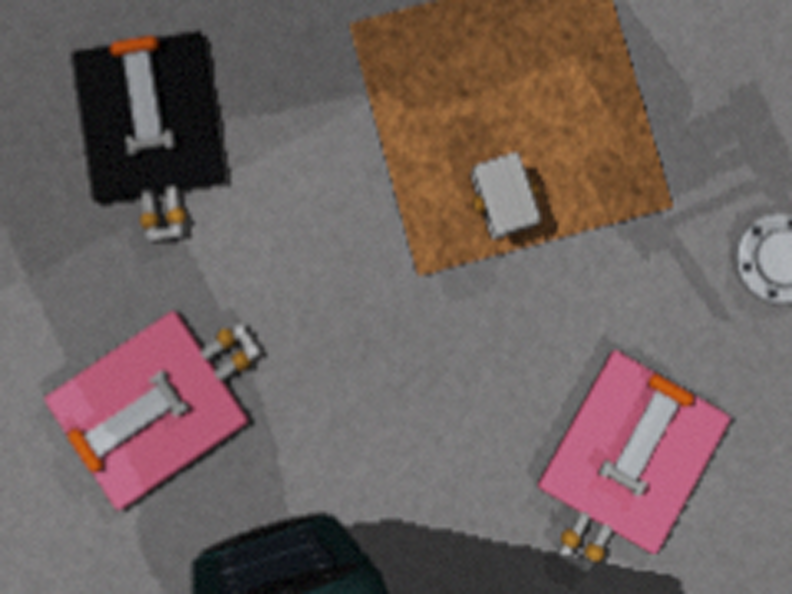

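Candidates: the black mirror at top-image px (215,203), a pink look-alike at (215,290) and another at (362,302). The black frame matches the description, so I choose the black one. Next I measure it.

```bash
python3 - <<'E'
from h import *
im=cv2.imread('pics/top0.png'); c=get_calibration("top")
for n,u,v,z in [("foot",213,179,.024),("hinge",215.5,208,.024),("knobL",215,231,.012),("knobR",224,231,.012),("fr TL",193.5,181,.016),("fr TR",232.5,175.5,.016),("fr BR",239,221,.016),("fr BL",199,226,.016),("crossTop a",313,216,.055),("b",328,211,.055),("c",333.5,232,.055),("d",319,237,.055),("defl",300,118,.09),("cover",406,243,0.026),("pink2 knob",350,328,.012),("pink1 knob",242,272,.012)]:
    print(n,np.round(onz(c,u,v,z),3))
hsv=cv2.cvtColor(im,cv2.COLOR_BGR2HSV)
m=cv2.inRange(hsv,(8,110,70),(22,255,255)); m[:,:270]=0;m[:150]=0;m[:,380:]=0;m[255:]=0
m=cv2.morphologyEx(m,cv2.MORPH_CLOSE,np.ones((9,9)))
m=cv2.morphologyEx(m,cv2.MORPH_OPEN,np.ones((5,5)))
cs,_=cv2.findContours(m,0,2);k=max(cs,key=cv2.contourArea)
b=cv2.boxPoints(cv2.minAreaRect(k));P=np.array([onz(c,*p,.003)[:2] for p in b]);print(b,P,P.mean(0),[np.linalg.norm(P[i]-P[i-1]) for i in range(4)])
# scene overlays
cs=get_calibration("scene")
for u,v in [(330,262),(337,236),(343,216)]: print(np.round(onz(cs,u,v,.02),3))
E
```

```text
foot [0.624 0.167 0.024]
hinge [0.537 0.16  0.024]
knobL [0.47  0.163 0.012]
knobR [0.47  0.136 0.012]
fr TL [0.621 0.227 0.016]
fr TR [0.635 0.11  0.016]
fr BR [0.498 0.091 0.016]
fr BL [0.486 0.21  0.016]
crossTop a [ 0.505 -0.125  0.055]
b [ 0.518 -0.169  0.055]
c [ 0.457 -0.183  0.055]
d [ 0.444 -0.14   0.055]
defl [ 0.786 -0.093  0.09 ]
cover [ 0.424 -0.398  0.026]
pink2 knob [ 0.181 -0.227  0.012]
pink1 knob [0.348 0.084 0.012]
[[275.3846  172.07693]
 [352.5538  151.03079]
 [373.29996 227.1    ]
 [296.13077 248.14615]] [[ 0.64626037 -0.01850516]
 [ 0.70735629 -0.25399696]
 [ 0.47425745 -0.30744189]
 [ 0.41593981 -0.07596452]] [ 0.56095348 -0.16397713] [np.float64(0.23737973160193163), np.float64(0.24328810036886453), np.float64(0.23914729768727225), np.float64(0.2387105314919934)]
[0.626 0.179 0.02 ]
[0.546 0.164 0.02 ]
[0.479 0.153 0.02 ]
```

>>> jog_arm([
  [0,0,-0.022,25,52,0,94],
  [0,0,-0.022,25,52,0,94],
  [0,0,-0.022,25,52,0,94],
  [0,0,-0.022,25,52,0,94],
  [0,0,-0.022,25,52,0,94],
  [0,0,-0.022,25,52,0,94],
  [0,0,-0.022,25,52,0,94],
  [0,0,-0.022,25,52,0,94],
  [0,0,-0.022,25,52,0,94],
  [0,0,-0.022,25,52,0,94],
  [0,0,-0.022,25,52,0,94],
  [0,0,-0.022,25,52,0,94],
])

```text
time: 2.55
tool_pos: [0.5096, 0.1172, 0.3029]
ee_rot: [-3.141, -0.0, -1.445]
wrist_force: [0.4, -1.2, 0.4]
width: 0.0937
```

>>> jog_arm([
  [0,0,0,11,52,0,94],
  [0,0,0,0,0,0,94],
  [0,0,0,0,0,0,94],
])

```text
time: 2.92
tool_pos: [0.5199, 0.167, 0.3026]
ee_rot: [3.141, -0.001, -1.445]
wrist_force: [-0.2, -1.4, -0.2]
width: 0.094
```

```bash
cat >> h.py <<'E'
def st():
    o=get_obs();print("t",round(o["time"],2),"pos",np.round(o["tool_pos"],4),"rot",np.round(o["ee_rot"],3),"F",np.round(o["wrist_force"],2),"w",round(o["width"],4),"q",np.round(o["joint_positions"],2));return o
E
python3 - <<'E'
from h import *
st();c=get_calibration("wrist");snap("wrist","w1");
print(-np.array(c["R"]).T@c["t"])
import pickle;pickle.dump(c,open("w1.pkl","wb"))
for l in ["mirror","knobs","foot","hinge"]:
    print(l,[(round(d["conf"],2),np.round(d["bbox"],1).tolist()) for d in look_for(l,"wrist")[:3]])
E
```

```text
t 2.92 pos [0.5199 0.167  0.3026] rot [ 3.141e+00 -1.000e-03 -1.445e+00] F [-0.21 -1.39 -0.16] w 0.094 q [ 0.21  0.08  1.38 -0.    1.68  1.65]
[0.59699784 0.17737059 0.38453835]
mirror [(0.82, [221.7, 70.5, 343.5, 246.8]), (0.57, [185.6, 288.6, 339.3, 407.0])]
knobs [(0.96, [186.6, 293.3, 342.0, 405.8]), (0.95, [225.5, 70.1, 341.3, 247.4])]
foot [(0.83, [257.2, 68.9, 302.3, 176.6]), (0.68, [201.6, 370.3, 237.4, 392.0])]
hinge [(0.93, [225.7, 70.3, 342.5, 242.7]), (0.81, [184.6, 289.5, 339.0, 404.2])]
```

View pics/w1.png

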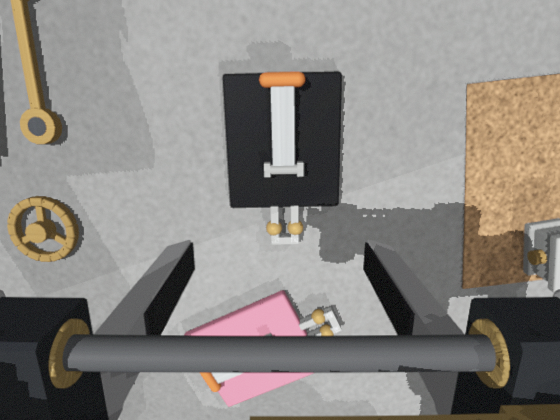

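The close view shows the black mirror with its foot at (282,79), hinge at (284,170) and balls at (274,229) and (296,229). Part of a pink look-alike shows at the lower left.

```bash
python3 - <<'E'
from h import *
import pickle;c=pickle.load(open("w1.pkl","rb"))
im=cv2.imread('pics/w1.png');cv2.imwrite('pics/w1c.png',cv2.resize(im[55:260,200:370],None,fx=2.9,fy=2.9,interpolation=cv2.INTER_CUBIC))
hsv=cv2.cvtColor(im,cv2.COLOR_BGR2HSV);hsv[:,:200]=0;hsv[:,400:]=0;hsv[260:]=0
m=cv2.inRange(hsv,(3,200,120),(16,255,255));m[120:]=0
cs,_=cv2.findContours(m,0,2);k=max(cs,key=cv2.contourArea);r=cv2.minAreaRect(k);print(r)
for z in (.024,.03,.036): print(np.round(onz(c,*r[0],z),4))
e=cv2.boundingRect(k);print(e, onz(c,e[0],r[0][1],.024),onz(c,e[0]+e[2],r[0][1],.024))
m=cv2.inRange(hsv,(17,100,80),(28,255,255));
for k in cv2.findContours(m,0,2)[0]:
  if cv2.contourArea(k)>20:
    q=cv2.minEnclosingCircle(k);print(q,np.round(onz(c,*q[0],.012),4))
for p in [(223,74),(340,71.5),(339,207),(229,208)]: print(np.round(onz(c,*p,.016 if p[1]<100 else .016),4))
E
```

```text
Traceback (most recent call last):
ValueError: max() iterable argument is empty
```

View pics/w1c.png

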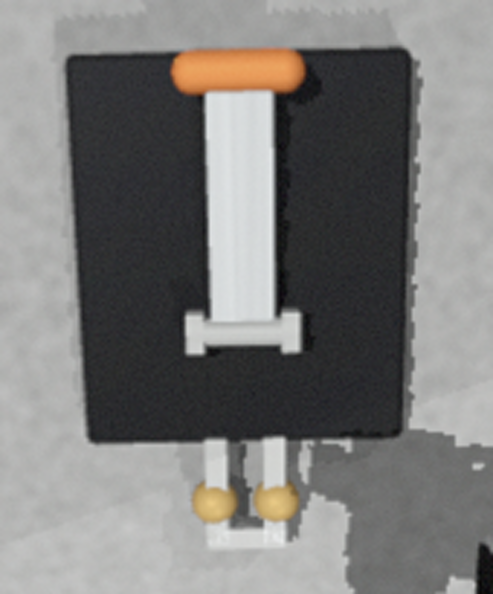

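```bash
python3 - <<'E'
from h import *
import pickle;c=pickle.load(open("w1.pkl","rb"))
f=lambda x,y,z:np.round(onz(c,200+x/2.9,55+y/2.9,z),4)
for z in (.024,.03,.036): print("foot",f(238,71,z),f(171,71,z),f(305,71,z))
print("balls",f(214,502,.012),f(277,502,.012)); print("hinge",f(243,333,.024))
C=[f(70,57,.016),f(409,49,.016),f(402,436,.016),f(90,441,.016)];print(C,np.mean(C,0))
E
```

```text
foot [0.6249 0.1773 0.024 ] [0.6221 0.1997 0.024 ] [0.6278 0.155  0.024 ]
foot [0.6244 0.1773 0.03  ] [0.6217 0.1993 0.03  ] [0.6272 0.1554 0.03  ]
foot [0.624  0.1773 0.036 ] [0.6213 0.1989 0.036 ] [0.6267 0.1558 0.036 ]
balls [0.468  0.1663 0.012 ] [0.4711 0.1421 0.012 ]
hinge [0.537  0.1642 0.024 ]
[array([0.6229, 0.235 , 0.016 ]), array([0.6401, 0.1203, 0.016 ]), array([0.5043, 0.0994, 0.016 ]), array([0.4877, 0.2158, 0.016 ])] [0.56375  0.167625 0.016   ]
```

>>> jog_arm([
  [0,0,0.022,50,5,0,94],
  [0,0,0,55,5,0,94],
  [0,0,0,0,0,-55,94],
  [0,0,0,0,0,-55,94],
  [0,0,0,0,0,-40,94],
  [0,0,0,0,0,-20,94],
  [0,0,0,0,0,-15,94],
  [0,0,0,0,0,0,94],
])

```text
time: 4.18
tool_pos: [0.6251, 0.177, 0.1178]
ee_rot: [3.142, -0.0, -1.423]
wrist_force: [1.0, -0.1, -0.0]
width: 0.0944
```

```bash
python3 - <<'E'
from h import *
st();snap("wrist","w2");snap("scene","s2")
im=cv2.imread('pics/s2.png');cv2.imwrite('pics/s2c.png',cv2.resize(im[130:300,240:430],None,fx=3.3,fy=3.3,interpolation=cv2.INTER_CUBIC))
E
```

```text
t 4.17 pos [0.6251 0.177  0.1178] rot [ 3.142 -0.    -1.423] F [ 0.98 -0.14 -0.01] w 0.0944 q [ 0.19  0.4   1.36 -0.    1.38  1.61]
```

View pics/w2.png

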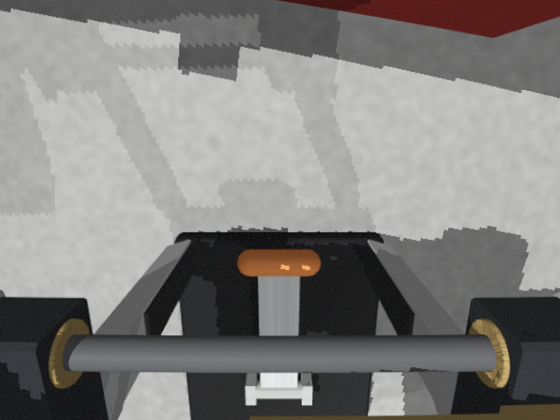

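View pics/s2c.png

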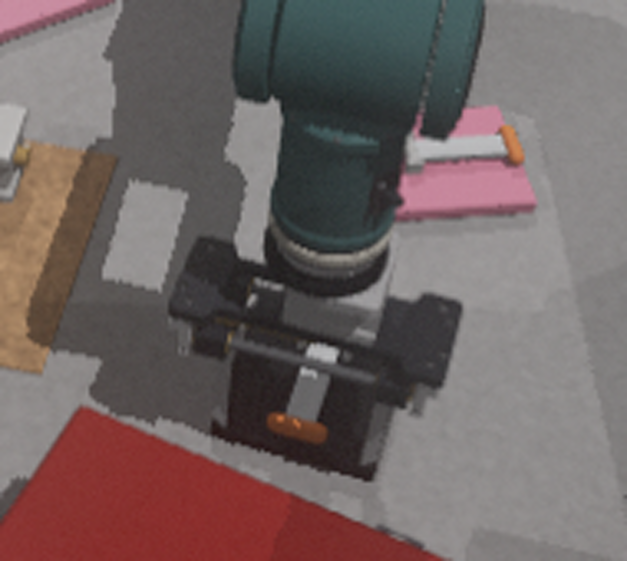

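The foot sits centred between the fingers at (279,263). I'll lower 2 mm and close.

>>> jog_arm([
  [0,0,0,0,0,-2,94],
  [0,0,0,0,0,0,40],
  [0,0,0,0,0,0,36],
  [0,0,0,0,0,0,36],
  [0,0,0,0,0,0,36],
  [0,0,0,0,0,0,36],
  [0,0,0,0,0,0,36],
])

```text
time: 5.15
tool_pos: [0.625, 0.1771, 0.1157]
ee_rot: [3.141, -0.0, -1.423]
wrist_force: [0.5, -0.3, -0.8]
width: 0.0418
```

>>> jog_arm([
  [0,0,0,-0.4,0,8.8,36],
  [0,0,0,-1.3,-0.2,8.7,36],
  [0,0,0,-2.2,-0.3,8.5,36],
  [0,0,0,-3,-0.4,8.3,36],
])

```text
time: 5.65
tool_pos: [0.6176, 0.1763, 0.1503]
ee_rot: [3.141, 0.0, -1.423]
wrist_force: [-1.2, -0.3, -2.4]
width: 0.0422
```

```bash
python3 - <<'E'
from h import *
st();snap("wrist","w3");snap("scene","s3")
im=cv2.imread('pics/s3.png');cv2.imwrite('pics/s3c.png',cv2.resize(im[190:300,280:390],None,fx=5,fy=5,interpolation=cv2.INTER_CUBIC))
E
```

```text
t 5.65 pos [0.6176 0.1763 0.1503] rot [ 3.141  0.    -1.423] F [-1.22 -0.33 -2.44] w 0.0422 q [0.19 0.36 1.35 0.   1.43 1.61]
```

View pics/w3.png

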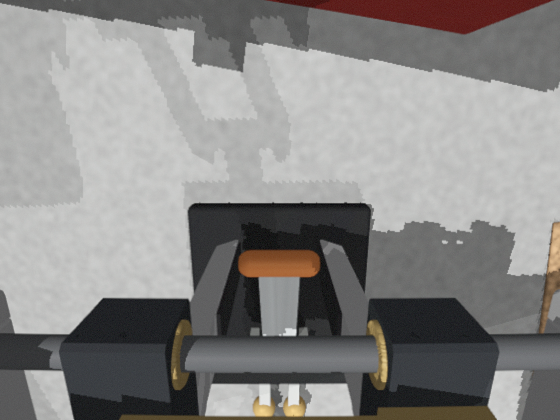

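View pics/s3c.png

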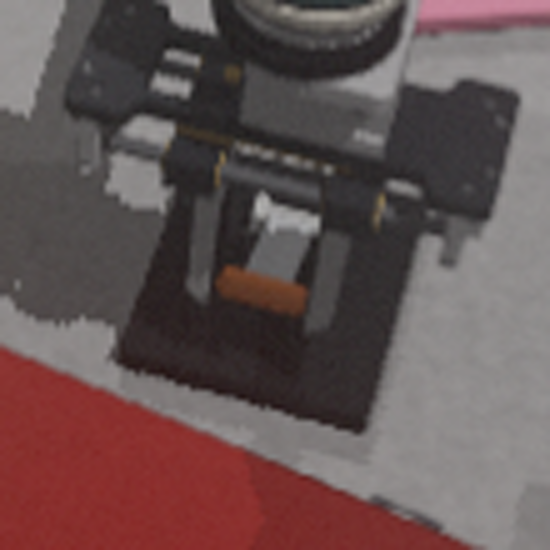

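The foot is in the grasp and rising off the back, with about 2.5 N of pull. I continue to near the stop.

>>> jog_arm([
  [0,0,0,-3.8,-0.6,7.9,36],
  [0,0,0,-4.6,-0.7,7.5,36],
  [0,0,0,-5.3,-0.8,7.0,36],
  [0,0,0,-5.9,-0.9,6.4,36],
])

```text
time: 6.25
tool_pos: [0.5979, 0.1733, 0.179]
ee_rot: [3.141, -0.0, -1.423]
wrist_force: [-0.2, -1.2, -4.8]
width: 0.0418
```

>>> jog_arm([
  [0,0,0,-3.2,-0.5,3,36],
  [0,0,0,0,0,0,36],
])

```text
time: 6.5
tool_pos: [0.5954, 0.1728, 0.1822]
ee_rot: [-3.14, -0.0, -1.423]
wrist_force: [0.7, 0.1, -5.1]
width: 0.0419
```

>>> jog_arm([
  [0,0,0,-3.4,-0.5,2.8,36],
  [0,0,0,0,0,0,36],
])

```text
time: 6.75
tool_pos: [0.592, 0.1723, 0.1849]
ee_rot: [-3.141, -0.0, -1.423]
wrist_force: [1.2, 0.7, -4.6]
width: 0.0419
```

```bash
python3 - <<'E'
from h import *
st();snap("wrist","w4");snap("scene","s4")
im=cv2.imread('pics/s4.png');cv2.imwrite('pics/s4c.png',cv2.resize(im[190:300,280:390],None,fx=5,fy=5,interpolation=cv2.INTER_CUBIC))
E
```

```text
t 6.75 pos [0.592  0.1723 0.1849] rot [-3.141 -0.    -1.423] F [ 1.21  0.72 -4.57] w 0.0419 q [ 0.19  0.28  1.38 -0.    1.48  1.61]
```

View pics/w4.png

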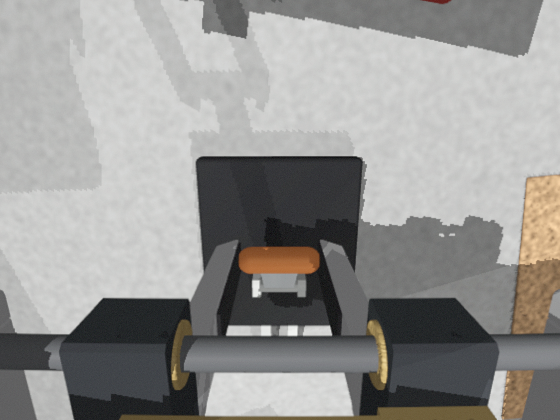

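View pics/s4c.png

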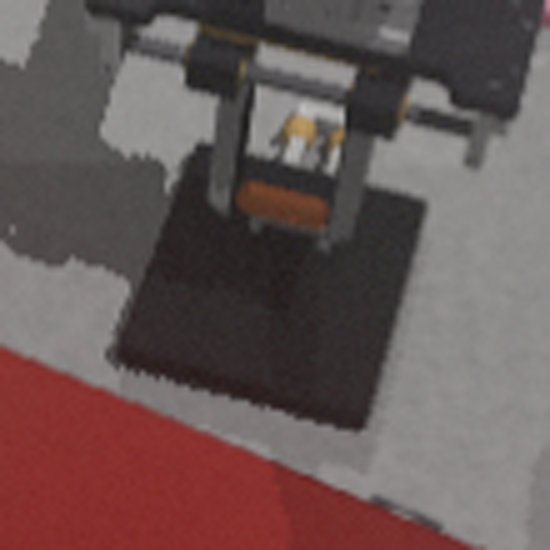

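```bash
python3 - <<'E'
from h import *
c=get_calibration("wrist")
im=cv2.imread('pics/w4.png');cv2.imwrite('pics/w4c.png',cv2.resize(im[145:300,185:375],None,fx=4,fy=4,interpolation=cv2.INTER_CUBIC))
for z in (.016,.02,.024,.03):
    a,b=onz(c,199,158.5,z),onz(c,360.5,158.5,z);print(z,a,b,np.linalg.norm(a-b))
for X in [(0.6229,0.235,.016),(0.6401,.1203,.016)]: print(proj(c,X))
E
```

```text
0.016 [0.62686484 0.23590968 0.016     ] [0.64389826 0.12131125 0.016     ] 0.11585739553776092
0.02 [0.62753589 0.23508752 0.02      ] [0.64429761 0.12231704 0.02      ] 0.11400936969851544
0.024 [0.62820694 0.23426536 0.024     ] [0.64469696 0.12332283 0.024     ] 0.11216134385926994
0.03 [0.62921351 0.23303213 0.03      ] [0.64529599 0.12483151 0.03      ] 0.10938930510040168
[199.77169498 164.12363771]
[360.78246641 163.91781436]
```

View pics/w4c.png

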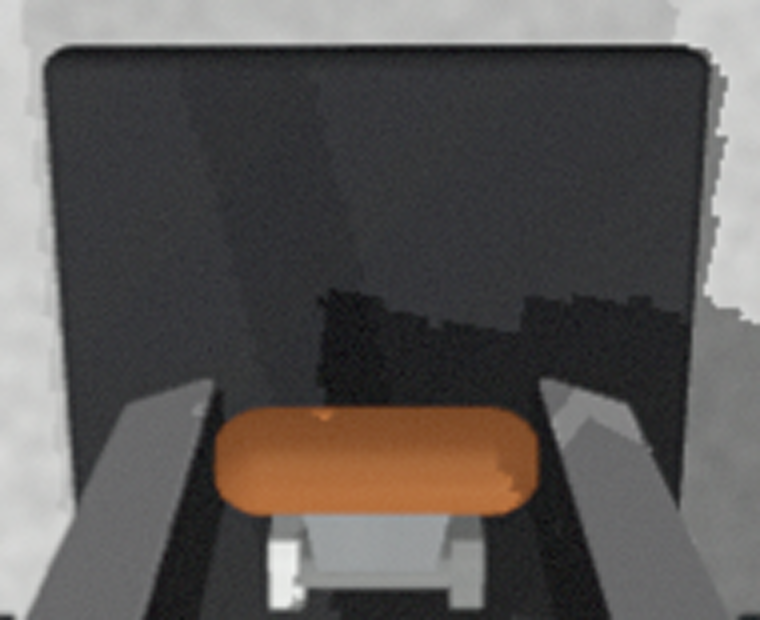

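```bash
python3 - <<'E'
from h import *
import pickle
c=get_calibration("wrist");c1=pickle.load(open("w1.pkl","rb"))
print("now edge mid",onz(c,279,156.5,.016),"before",onz(c1,282,73,.016))
print("foot now, from image", [np.round(onz(c,185+376/4,145+460/4,z),4) for z in (.085,.093,.1)])
for z in (.085,.093,.1): print(np.linalg.norm(onz(c,185+214/4,260,z)-onz(c,185+539/4,260,z)))
E
```

```text
now edge mid [0.63666512 0.17934882 0.016     ] before [0.63157586 0.1781818  0.016     ]
foot now, from image [array([0.588 , 0.1722, 0.085 ]), array([0.5916, 0.1727, 0.093 ]), array([0.5947, 0.1732, 0.1   ])]
0.04576167397123726
0.043747627447994764
0.04198533674015757
```

>>> jog_arm([
  [0,0,0,-3,-0.5,2.4,36],
  [0,0,0,-2,-0.3,1.6,36],
  [0,0,0,0,0,0,36],
])

```text
time: 7.22
tool_pos: [0.5867, 0.1715, 0.1887]
ee_rot: [3.141, -0.0, -1.423]
wrist_force: [1.0, 0.7, -4.6]
width: 0.0418
```

```bash
python3 - <<'E'
from h import *
st();snap("wrist","w5");c=get_calibration("wrist")
im=cv2.imread('pics/w5.png');cv2.imwrite('pics/w5c.png',cv2.resize(im[130:300,185:375],None,fx=4,fy=3.5,interpolation=cv2.INTER_CUBIC))
E
```

```text
t 7.22 pos [0.5867 0.1715 0.1887] rot [ 3.141 -0.    -1.423] F [ 0.98  0.66 -4.6 ] w 0.0418 q [ 0.19  0.27  1.39 -0.    1.48  1.61]
```

View pics/w5c.png

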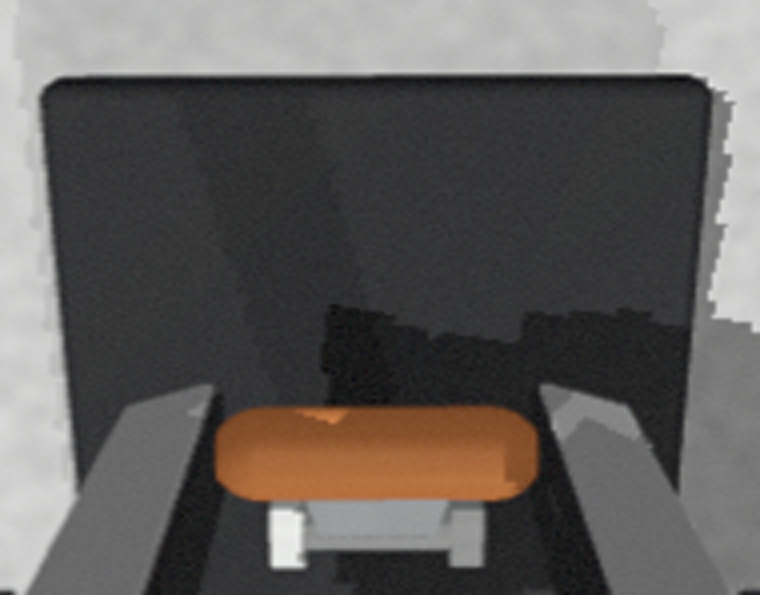

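The mirror's lower edge now rises with the pull at a steady 4.6 N, so the kickstand is at its stop. I'll lower it back until the load is gone.

>>> jog_arm([
  [0,0,0,2,0.3,-3,36],
  [0,0,0,0,0,0,36],
])

```text
time: 7.52
tool_pos: [0.5892, 0.1719, 0.1855]
ee_rot: [-3.141, -0.0, -1.423]
wrist_force: [2.8, 0.0, -4.0]
width: 0.0419
```

>>> jog_arm([
  [0,0,0,2,0.3,-2.5,36],
  [0,0,0,0,0,0,36],
])

```text
time: 7.78
tool_pos: [0.5912, 0.1722, 0.1831]
ee_rot: [-3.141, -0.0, -1.423]
wrist_force: [2.0, 1.4, -2.7]
width: 0.0422
```

>>> jog_arm([
  [0,0,0,1.5,0.2,-2,36],
  [0,0,0,0,0,0,36],
])

```text
time: 8.02
tool_pos: [0.5927, 0.1724, 0.1816]
ee_rot: [-3.141, -0.0, -1.423]
wrist_force: [0.9, 0.1, -1.0]
width: 0.0416
```

>>> jog_arm([
  [0,0,0,0,0,0,60],
  [0,0,0,0,0,0,80],
  [0,0,0,0,0,0,94],
  [0,0,0,0,0,20,94],
  [0,0,0,0,0,50,94],
  [0,0,0,-50,-5,30,94],
  [0,0,0,-40,-3,20,94],
  [0,0,0,0,0,0,94],
  [0,0,0,0,0,0,94],
])

```text
time: 9.15
tool_pos: [0.5026, 0.1643, 0.3009]
ee_rot: [-3.141, -0.0, -1.423]
wrist_force: [0.4, 0.0, 0.1]
width: 0.0937
```

```bash
python3 - <<'E'
from h import *
import pickle
st();c=get_calibration("wrist");snap("wrist","w6");pickle.dump(c,open("w6.pkl","wb"));snap("scene","s6")
im=cv2.imread('pics/s6.png');cv2.imwrite('pics/s6c.png',cv2.resize(im[190:300,280:390],None,fx=5,fy=5,interpolation=cv2.INTER_CUBIC))
im=cv2.imread('pics/w6.png');cv2.imwrite('pics/w6c.png',cv2.resize(im[60:310,190:390],None,fx=2.4,fy=2.4,interpolation=cv2.INTER_CUBIC))
E
```

```text
t 9.15 pos [0.5026 0.1643 0.3009] rot [-3.141 -0.    -1.423] F [0.37 0.03 0.14] w 0.0937 q [ 0.21  0.04  1.42 -0.    1.68  1.63]
```

View pics/w6.png

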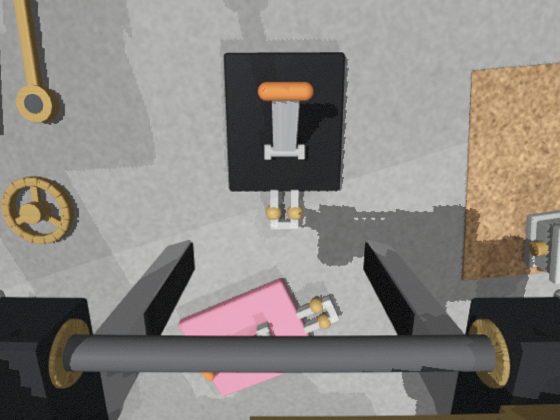

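View pics/w6c.png

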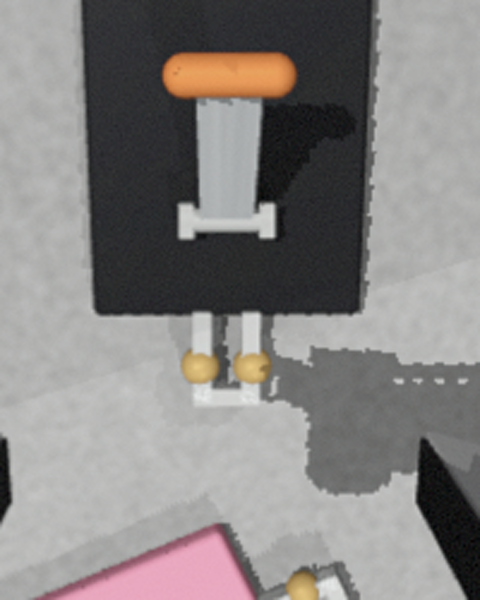

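View pics/s6c.png

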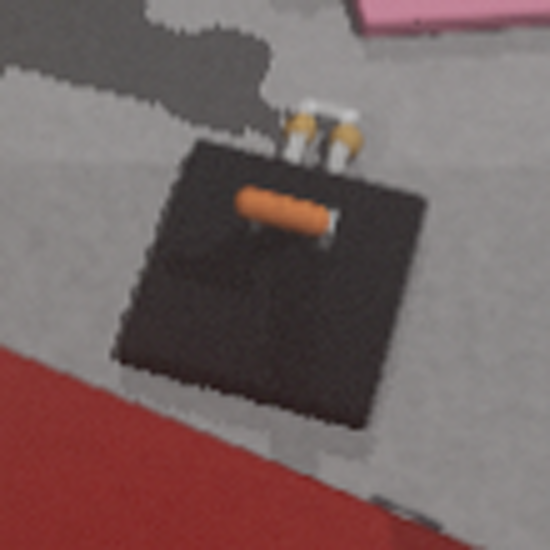

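```bash
python3 - <<'E'
from h import *
import pickle;c=pickle.load(open("w6.pkl","rb"))
b1,b2=onz(c,272.9,212.5,.012),onz(c,295,212.5,.012);h=onz(c,284.6,152.5,.024)
print("balls",b1,b2,(b1+b2)/2,"hinge",h)
C=[onz(c,u,v,.016) for u,v in [(225,54),(344,53),(341.5,190),(230,191)]];print(np.round(C,4),np.mean(C,0))
yaw=np.arctan2(*( (C[0]+C[1]-C[2]-C[3])[[1,0]]));print("yaw",yaw, np.arctan2(-(b2-b1)[0]*-1,-(b2-b1)[1]))
k=(b1+b2)/2;ux=np.array([np.cos(yaw),np.sin(yaw),0])
for H,n in ((h,"h"),(np.r_[(np.mean(C,0)-.026*ux)[:2],.024],"c"),(np.r_[(k+.068*ux)[:2],.024],"k")):
  for a in np.arange(.7,1.05,.05):
    X=H+.088*(np.cos(a)*ux+np.sin(a)*np.array([0,0,1]));print(n,round(a,2),proj(c,X))
print("length at z", [np.linalg.norm(onz(c,257.5,91.7,z)-onz(c,313.8,91.7,z)) for z in (.08,.09,.093,.1)])
# mat/crosshead in wrist
for u,v in [(472,72),(463,279)]: print("mat",onz(c,u,v,.003))
E
```

```text
balls [0.46942753 0.16644789 0.012     ] [0.47301492 0.14230091 0.012     ] [0.47122122 0.1543744  0.012     ] hinge [0.53795986 0.16406877 0.024     ]
[[0.6233 0.2358 0.016 ]
 [0.6413 0.1211 0.016 ]
 [0.5064 0.0972 0.016 ]
 [0.4877 0.2156 0.016 ]] [0.56467915 0.16744784 0.016     ]
yaw 0.16152320998030603 0.14748568904975473
h 0.7 [284.93378436  78.11296078]
h 0.75 [285.03876877  81.56621549]
h 0.8 [285.14411029  85.30355169]
h 0.85 [285.24932795  89.31502073]
h 0.9 [285.35392167  93.58835343]
h 0.95 [285.45737688  98.10896269]
h 1.0 [285.55916982 102.85998658]
h 1.05 [285.65877328 107.82237413]
c 0.7 [286.10318504  76.9135844 ]
c 0.75 [286.21843334  80.35893241]
c 0.8 [286.33343102  84.08925492]
c 0.85 [286.44763637  88.0946623 ]
c 0.9 [286.56049065  92.36293898]
c 0.95 [286.67142356  96.87954508]
c 1.0 [286.77985933 101.62765851]
c 1.05 [286.88522321 106.5882599 ]
k 0.7 [283.49838226  77.39573305]
k 0.75 [283.59095152  80.84427156]
k 0.8 [283.68462995  84.57742831]
k 0.85 [283.77901015  88.58529003]
k 0.9 [283.87366289  92.85561966]
k 0.95 [283.96814078  97.37385836]
k 1.0 [284.06198257 102.12316799]
k 1.05 [284.1547179  107.08451638]
length at z [np.float64(0.04646048881069675), np.float64(0.04492652980049716), np.float64(0.04446634209743726), np.float64(0.043392570790297555)]
mat [ 0.646193   -0.01503151  0.003     ]
mat [ 0.41752457 -0.07265628  0.003     ]
```

>>> jog_arm([
  [0,0,0,-31.4,-10,0,94],
  [0,0,0,0,0,-55,94],
  [0,0,0,0,0,-55,94],
  [0,0,0,0,0,-50,94],
  [0,0,0,0,0,-25,94],
  [0,0,0,0,0,-12,94],
  [0,0,0,0,0,0,94],
])

```text
time: 10.12
tool_pos: [0.471, 0.1542, 0.1031]
ee_rot: [3.139, -0.0, -1.423]
wrist_force: [0.2, 0.0, 0.3]
width: 0.094
```

```bash
python3 - <<'E'
from h import *
st();snap("wrist","w7");snap("scene","s7")
im=cv2.imread('pics/s7.png');cv2.imwrite('pics/s7c.png',cv2.resize(im[150:290,260:400],None,fx=4,fy=4,interpolation=cv2.INTER_CUBIC))
E
```

```text
t 10.12 pos [0.471  0.1542 0.1031] rot [ 3.139 -0.    -1.423] F [0.19 0.02 0.32] w 0.094 q [ 0.2   0.1   1.77 -0.    1.28  1.63]
```

View pics/w7.png

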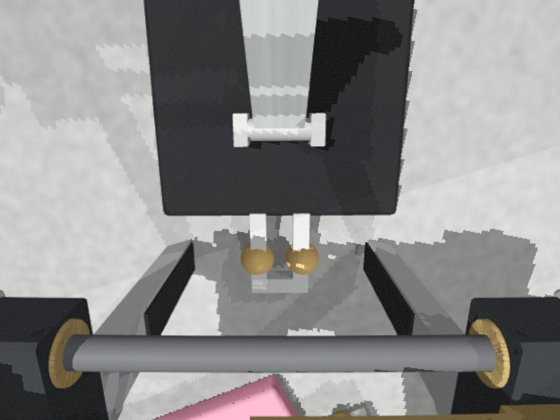

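View pics/s7c.png

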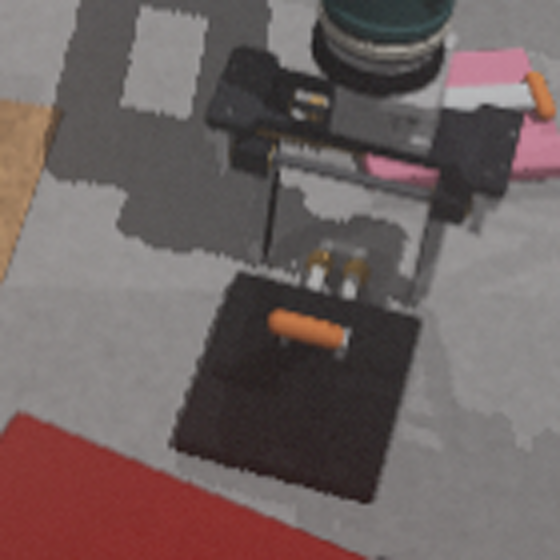

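The balls at (257,260) and (303,260) are centred between the fingers. I'll lower 3 mm and close.

>>> jog_arm([
  [0,0,0,0,0,-3,94],
  [0,0,0,0,0,0,40],
  [0,0,0,0,0,0,34],
  [0,0,0,0,0,0,34],
  [0,0,0,0,0,0,34],
  [0,0,0,0,0,0,34],
  [0,0,0,0,0,0,34],
])

```text
time: 11.1
tool_pos: [0.471, 0.1543, 0.1011]
ee_rot: [3.141, -0.0, -1.423]
wrist_force: [0.5, -0.7, -0.4]
width: 0.0405
```

>>> jog_arm([
  [0,0,0,0.4,0,12,34],
  [0,0,0,1,0.2,12,34],
  [0,0,0,2,0.3,12,34],
  [0,0,0,3,0.4,12,34],
])

```text
time: 11.6
tool_pos: [0.4776, 0.1553, 0.1501]
ee_rot: [-3.141, 0.0, -1.423]
wrist_force: [2.5, 1.8, -3.4]
width: 0.0402
```

```bash
python3 - <<'E'
from h import *
st();snap("scene","s8")
im=cv2.imread('pics/s8.png');cv2.imwrite('pics/s8c.png',cv2.resize(im[130:290,240:420],None,fx=4,fy=4,interpolation=cv2.INTER_CUBIC))
E
```

```text
t 11.6 pos [0.4776 0.1553 0.1501] rot [-3.141  0.    -1.423] F [ 2.49  1.76 -3.4 ] w 0.0402 q [ 0.2   0.06  1.7  -0.    1.37  1.62]
```

View pics/s8c.png

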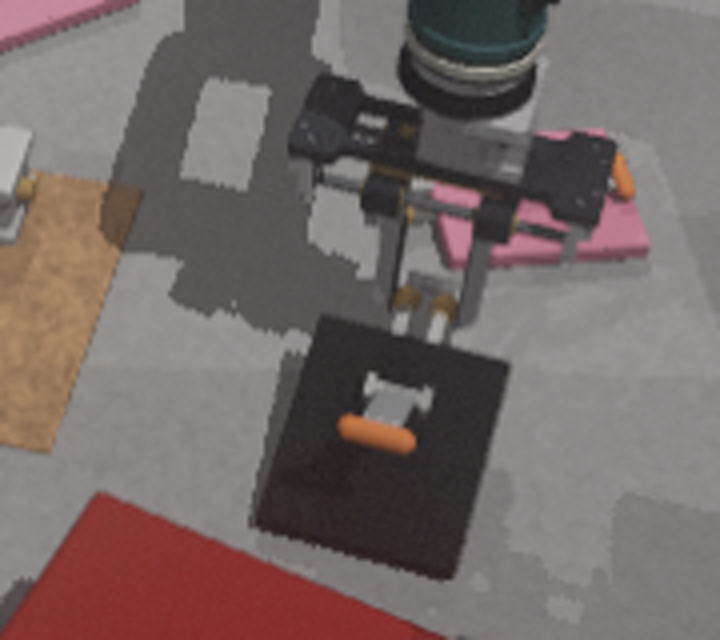

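The grasp holds and the mirror is tilting up. I continue.

>>> jog_arm([
  [0,0,0,3,0.4,12,34],
  [0,0,0,4,0.6,12,34],
  [0,0,0,5,0.8,12,34],
  [0,0,0,6,0.9,12,34],
  [0,0,0,6,0.9,12,34],
  [0,0,0,3,0.4,12,34],
  [0,0,0,0,0,12,34],
  [0,0,0,0,0,10,34],
  [0,0,0,0,0,8,34],
  [0,0,0,0,0,8,34],
  [0,0,0,0,0,8,34],
  [0,0,0,0,0,8,34],
])

```text
time: 13.15
tool_pos: [0.5043, 0.1592, 0.2753]
ee_rot: [3.141, -0.0, -1.423]
wrist_force: [-0.1, 0.8, -5.8]
width: 0.0402
```

```bash
python3 - <<'E'
from h import *
st();snap("scene","s9")
im=cv2.imread('pics/s9.png');cv2.imwrite('pics/s9c.png',cv2.resize(im[110:290,240:420],None,fx=3.3,fy=3.3,interpolation=cv2.INTER_CUBIC))
E
```

```text
t 13.15 pos [0.5043 0.1592 0.2753] rot [ 3.141 -0.    -1.423] F [-0.09  0.79 -5.76] w 0.0402 q [ 0.2   0.05  1.47 -0.    1.63  1.62]
```

View pics/s9c.png

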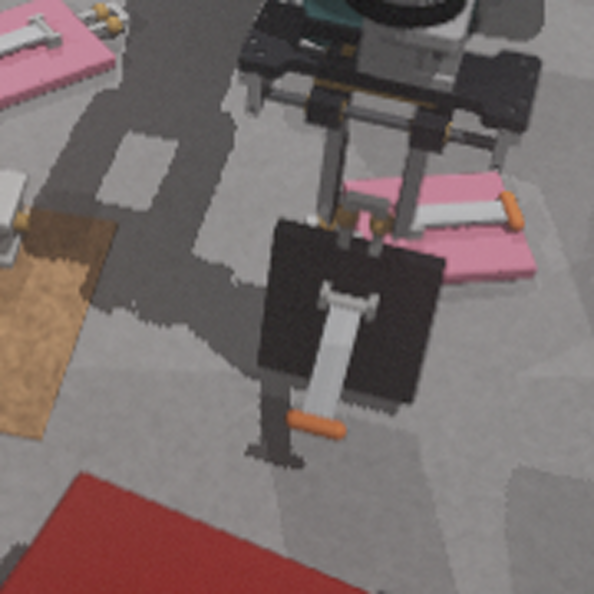

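>>> jog_arm([
  [0,0,0,1,-8,20,34],
  [0,0,0.01,4,-18,20,34],
  [0,0,0.011,6,-28,10,34],
  [0,0,0.011,7,-34,0,34],
  [0,0,0.011,7,-38,0,34],
  [0,0,0.011,7,-38,0,34],
  [0,0,0.011,7,-36,0,34],
  [0,0,0.011,6,-32,0,34],
  [0,0,0.011,5,-26,0,34],
  [0,0,0.011,3,-18,0,34],
  [0,0,0,2,-12,0,34],
  [0,0,0,1,-5,0,34],
])

```text
time: 14.7
tool_pos: [0.5605, -0.1342, 0.325]
ee_rot: [3.141, 0.0, -1.326]
wrist_force: [0.3, -0.8, -5.6]
width: 0.0399
```

>>> jog_arm([
  [0,0,0,0,0,0,34],
  [0,0,0,0,0,0,34],
  [0,0,0,0,0,0,34],
  [0,0,0,0,0,0,34],
])

```text
time: 15.2
tool_pos: [0.5604, -0.1334, 0.3252]
ee_rot: [-3.141, -0.0, -1.324]
wrist_force: [-0.8, 0.5, -5.4]
width: 0.04
```

```bash
python3 - <<'E'
from h import *
import pickle
st();snap("scene","s10");c=get_calibration("wrist");snap("wrist","w10");pickle.dump(c,open("w10.pkl","wb"));snap("top","t10")
im=cv2.imread('pics/s10.png');cv2.imwrite('pics/s10c.png',cv2.resize(im[70:280,130:340],None,fx=2.8,fy=2.8,interpolation=cv2.INTER_CUBIC))
E
```

```text
t 15.2 pos [ 0.5604 -0.1334  0.3252] rot [-3.141 -0.    -1.324] F [-0.78  0.46 -5.38] w 0.04 q [-0.33  0.14  1.27 -0.    1.73  0.99]
```

View pics/s10c.png

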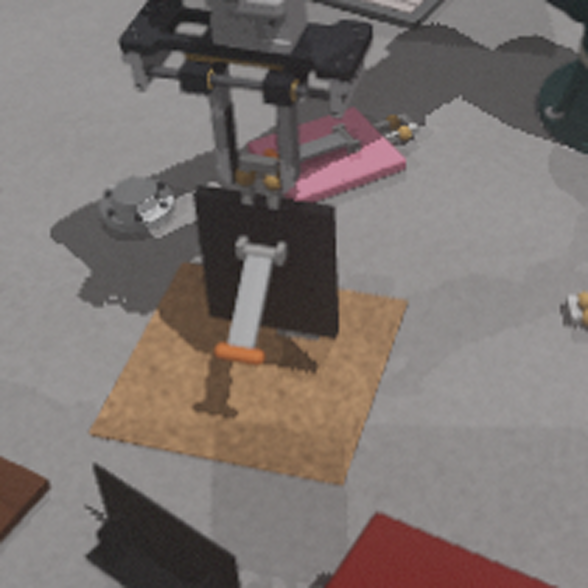

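View pics/w10.png

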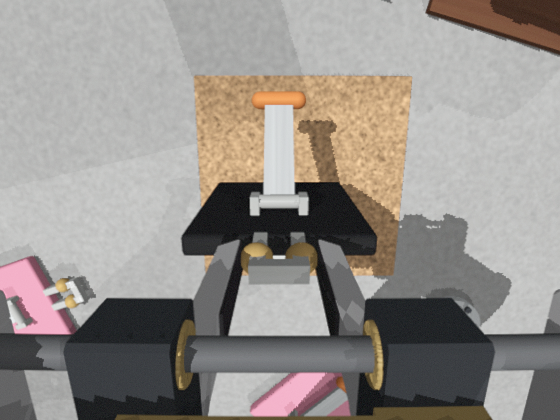

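View pics/t10.png

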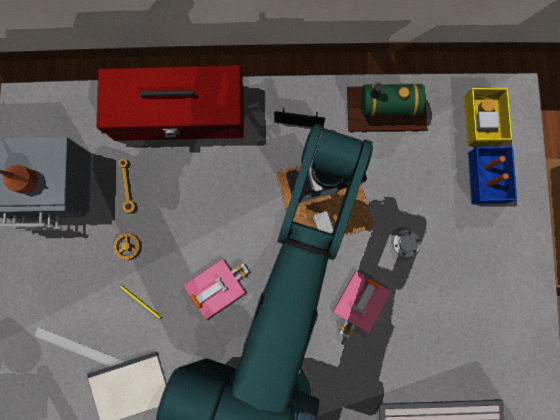

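```bash
python3 - <<'E'
from h import *
import pickle
c=pickle.load(open("w10.pkl","rb"))
a,b=onz(c,195,76,.003),onz(c,411.5,76,.003);print(a,b,np.linalg.norm(a-b))
d=a-b;yaw=np.arctan2(-d[0],d[1]);print("yaw",yaw)
x=np.array([np.cos(yaw),np.sin(yaw)]);ctr=(a+b)[:2]/2-.12*x;print("ctr",ctr)
e=onz(c,392.5,275,.003);print("BR",e)
R=lambda yaw:np.array([[np.cos(yaw),-np.sin(yaw)],[np.sin(yaw),np.cos(yaw)]])
for C,yw in ((ctr,yaw),(np.array([.561,-.162]),.246)):
    for e in (.010-.004,.010+.0617): print(C+R(yw)@[e,.028])
    print("crosshead in mat",R(yw).T@(np.array([.481,-.154])-C))
im=cv2.imread('pics/w10.png');cv2.imwrite('pics/w10c.png',cv2.resize(im[60:290,180:420],None,fx=3,fy=2.6))
E
```

```text
[ 0.64757162 -0.01675582  0.003     ] [ 0.70553146 -0.24614479  0.003     ] 0.23659806558950547
yaw 0.24749053878864213
ctr [ 0.56020791 -0.16084691]
BR [ 0.47390381 -0.30388035  0.003     ]
[ 0.55916588 -0.13223023]
[ 0.62286402 -0.11613559]
crosshead in mat [-0.07511716  0.02604199]
[ 0.56000063 -0.1333818 ]
[ 0.62372268 -0.11738212]
crosshead in mat [-0.07564333  0.02724126]
```

View pics/w10c.png

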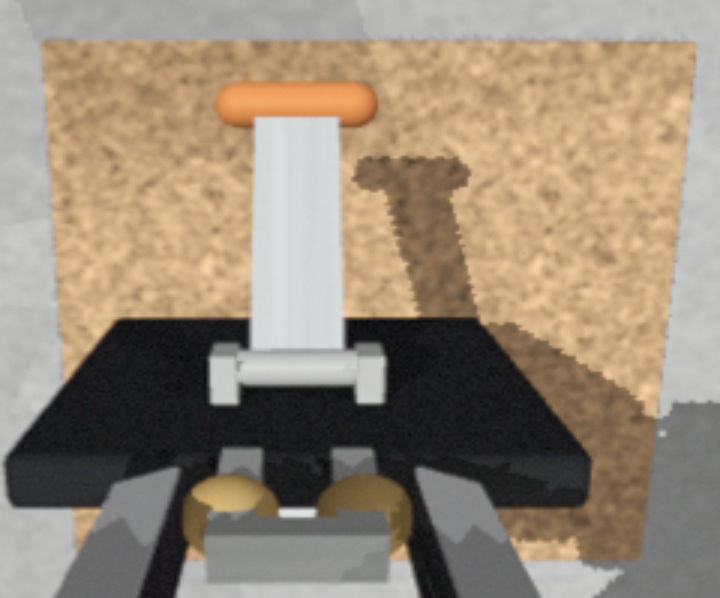

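>>> jog_arm([
  [0,0,0,0,0,-15,34],
  [0,0,0,0,0,-20,34],
  [0,0,0,0,0,-15,34],
  [0,0,0,0,0,-8,34],
  [0,0,0,0,0,-4,34],
  [0,0,0,0,0,0,34],
  [0,0,0,0,0,0,34],
])

```text
time: 16.23
tool_pos: [0.5607, -0.1339, 0.264]
ee_rot: [-3.14, -0.001, -1.325]
wrist_force: [-0.1, 0.1, -5.6]
width: 0.0403
```

```bash
python3 - <<'E'
from h import *
st();snap("scene","s11")
im=cv2.imread('pics/s11.png');cv2.imwrite('pics/s11c.png',cv2.resize(im[90:270,140:320],None,fx=3.3,fy=3.3,interpolation=cv2.INTER_CUBIC))
E
```

```text
t 16.23 pos [ 0.5607 -0.1339  0.264 ] rot [-3.140e+00 -1.000e-03 -1.325e+00] F [-0.13  0.11 -5.63] w 0.0403 q [-0.33  0.16  1.37 -0.    1.61  0.99]
```

View pics/s11c.png

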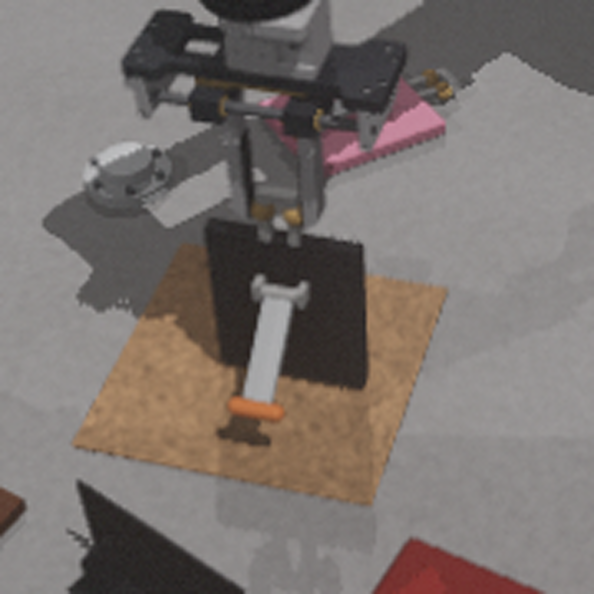

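>>> jog_arm([
  [0,0,0,0,0,-2,34],
  [0,0,0,0,0,-2,34],
  [0,0,0,0,0,-1,34],
  [0,0,0,0,0,0,34],
])

```text
time: 16.77
tool_pos: [0.5606, -0.1337, 0.2587]
ee_rot: [-3.141, -0.0, -1.325]
wrist_force: [-0.0, -0.1, -2.3]
width: 0.0403
```

>>> jog_arm([
  [0,0,0,0,0,-1.5,34],
  [0,0,0,0,0,0,34],
])

```text
time: 17.02
tool_pos: [0.561, -0.1335, 0.2586]
ee_rot: [-3.138, -0.001, -1.325]
wrist_force: [-0.1, 2.8, 4.2]
width: 0.0402
```

>>> jog_arm([
  [0,0,0,0,0,-1.5,34],
  [0,0,0,0,0,0,34],
])

```text
time: 17.27
tool_pos: [0.5614, -0.1334, 0.2585]
ee_rot: [-3.136, -0.002, -1.324]
wrist_force: [-0.1, 2.4, 8.2]
width: 0.0405
```

>>> jog_arm([
  [0,0,0,0,0,2.2,34],
  [0,0,0,8,2,0,34],
  [0,0,0,8,2,-0.4,34],
  [0,0,0,8,2,-0.8,34],
  [0,0,0,0,0,0,34],
])

```text
time: 17.9
tool_pos: [0.5858, -0.1275, 0.2572]
ee_rot: [-3.139, -0.001, -1.324]
wrist_force: [-0.2, 2.0, 6.0]
width: 0.0404
```

```bash
python3 - <<'E'
from h import *
st();snap("scene","s12")
im=cv2.imread('pics/s12.png');cv2.imwrite('pics/s12c.png',cv2.resize(im[90:270,140:320],None,fx=3.3,fy=3.3,interpolation=cv2.INTER_CUBIC))
E
```

```text
t 17.9 pos [ 0.5858 -0.1275  0.2572] rot [-3.139e+00 -1.000e-03 -1.324e+00] F [-0.22  1.96  6.03] w 0.0404 q [-0.31  0.21  1.32  0.    1.61  1.02]
```

View pics/s12c.png

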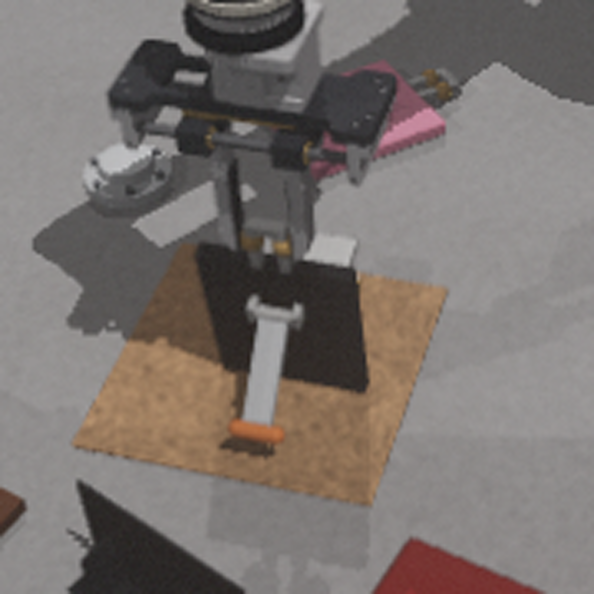

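>>> jog_arm([
  [0,0,0,8,2,-0.3,34],
  [0,0,0,7.8,2,-1.5,34],
  [0,0,0,7.7,2,-2,34],
  [0,0,0,0,0,0,34],
])

```text
time: 18.45
tool_pos: [0.6095, -0.1215, 0.2525]
ee_rot: [-3.139, -0.001, -1.324]
wrist_force: [0.7, 2.0, 5.8]
width: 0.0401
```

```bash
python3 - <<'E'
from h import *
st();snap("scene","s13")
im=cv2.imread('pics/s13.png');cv2.imwrite('pics/s13c.png',cv2.resize(im[90:270,140:320],None,fx=3.3,fy=3.3,interpolation=cv2.INTER_CUBIC))
E
```

```text
t 18.45 pos [ 0.6095 -0.1215  0.2525] rot [-3.139e+00 -1.000e-03 -1.324e+00] F [0.69 1.98 5.79] w 0.0401 q [-0.29  0.26  1.27  0.    1.61  1.04]
```

View pics/s13c.png

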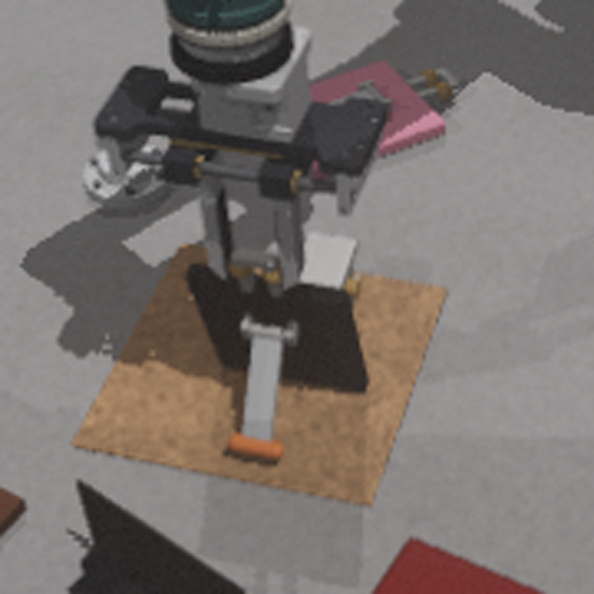

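>>> jog_arm([
  [0,0,0,5,1.2,-1.2,34],
  [0,0,0,5,1.2,-1.6,34],
  [0,0,0,0,0,0,34],
])

```text
time: 18.88
tool_pos: [0.619, -0.1191, 0.2495]
ee_rot: [-3.14, -0.001, -1.325]
wrist_force: [1.6, 1.0, 5.0]
width: 0.0401
```

>>> jog_arm([
  [0,0,0,3,0.7,-1,34],
  [0,0,0,0,0,0,34],
])

```text
time: 19.12
tool_pos: [0.6218, -0.1185, 0.2486]
ee_rot: [-3.14, -0.0, -1.325]
wrist_force: [1.4, 2.0, 5.2]
width: 0.0403
```

```bash
python3 - <<'E'
from h import *
st();snap("scene","s14")
im=cv2.imread('pics/s14.png');cv2.imwrite('pics/s14c.png',cv2.resize(im[140:260,150:290],None,fx=5,fy=5,interpolation=cv2.INTER_CUBIC))
E
```

```text
t 19.12 pos [ 0.6218 -0.1185  0.2486] rot [-3.14  -0.    -1.325] F [1.35 2.   5.15] w 0.0403 q [-0.28  0.29  1.25  0.    1.61  1.05]
```

View pics/s14c.png

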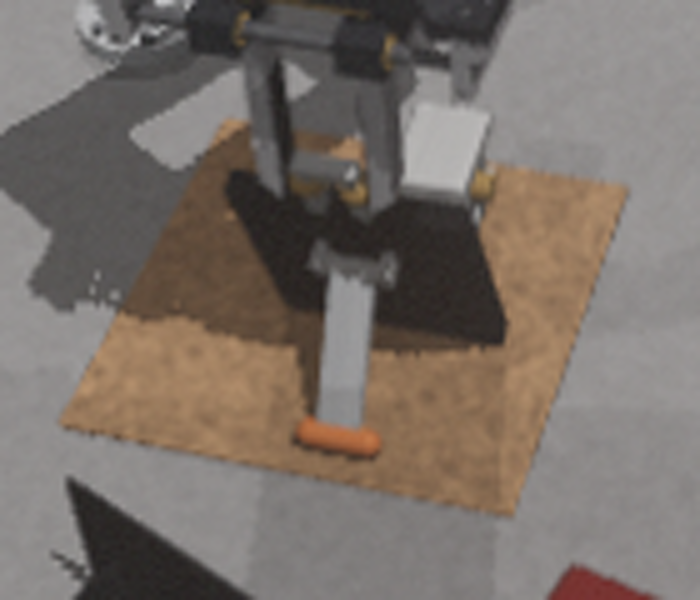

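>>> jog_arm([
  [0,0,0,2,0.5,-0.6,34],
  [0,0,0,0,0,0,34],
])

```text
time: 19.42
tool_pos: [0.6235, -0.118, 0.2479]
ee_rot: [-3.141, -0.0, -1.325]
wrist_force: [1.6, 1.5, 5.0]
width: 0.0403
```

>>> jog_arm([
  [0,0,0,2,0.5,-0.7,34],
  [0,0,0,0,0,0,34],
])

```text
time: 19.68
tool_pos: [0.6254, -0.1175, 0.2472]
ee_rot: [-3.141, -0.0, -1.325]
wrist_force: [2.3, 0.6, 4.8]
width: 0.0398
```

>>> jog_arm([
  [0,0,0,1.5,0.4,-0.4,34],
  [0,0,0,0,0,0,34],
])

```text
time: 19.92
tool_pos: [0.6267, -0.1172, 0.2467]
ee_rot: [-3.141, -0.0, -1.325]
wrist_force: [1.1, 1.1, 4.8]
width: 0.0399
```

```bash
python3 - <<'E'
from h import *
st();snap("scene","s15");snap("wrist","w15")
im=cv2.imread('pics/s15.png');cv2.imwrite('pics/s15c.png',cv2.resize(im[170:250,180:270],None,fx=8,fy=7,interpolation=cv2.INTER_CUBIC))
E
```

```text
t 19.93 pos [ 0.6267 -0.1172  0.2467] rot [-3.141 -0.    -1.325] F [1.14 1.06 4.76] w 0.0399 q [-0.27  0.3   1.24 -0.    1.61  1.05]
```

View pics/s15c.png

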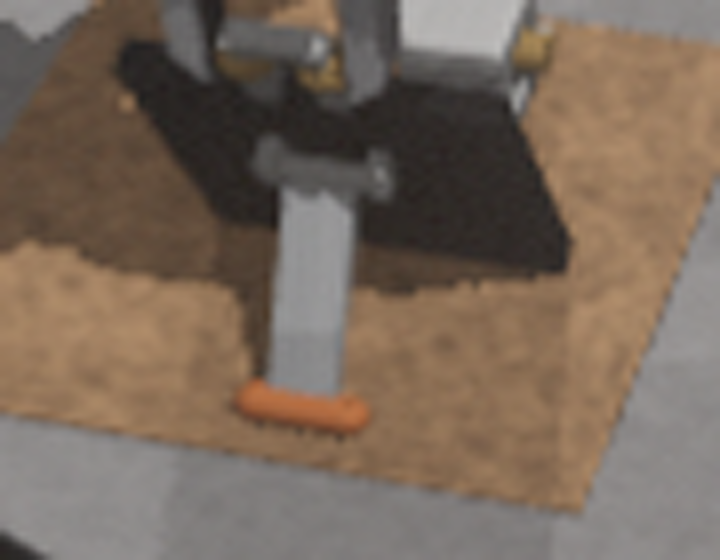

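View pics/w15.png

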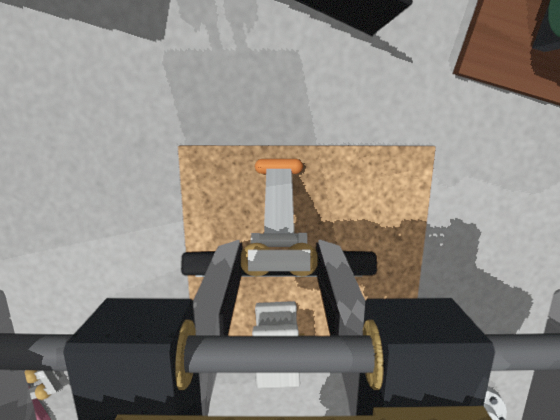

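```bash
python3 - <<'E'
from h import *
c=get_calibration("wrist");yaw=.2475;R=np.array([[np.cos(yaw),-np.sin(yaw)],[np.sin(yaw),np.cos(yaw)]])
C=np.array([.5605,-.1613])
for n,u,v,z in [("foot",279,166,.010),("foot top row",279,158.5,.012),("mat far",279,146,.003),("L",180,146,.003),("Rr",434.5,146,.003),("ch top",277,313,.055)]:
    p=onz(c,u,v,z);print(n,np.round(p,4),np.round(R.T@(p[:2]-C),4))
cs=get_calibration("scene");
E
```

```text
foot [ 0.6531 -0.1103  0.01  ] [0.1022 0.0268]
foot top row [ 0.66   -0.1085  0.012 ] [0.1094 0.0268]
mat far [ 0.67  -0.106  0.003] [0.1197 0.0268]
L [ 0.6479 -0.0173  0.003 ] [0.12   0.1182]
Rr [ 0.7054 -0.2458  0.003 ] [ 0.1197 -0.1174]
ch top [ 0.5321 -0.1387  0.055 ] [-0.022   0.0288]
```

>>> jog_arm([
  [0,0,0,1.5,0.4,-0.4,34],
  [0,0,0,0,0,0,34],
  [0,0,0,0,0,0,34],
])

```text
time: 20.4
tool_pos: [0.6278, -0.1169, 0.2462]
ee_rot: [3.141, -0.0, -1.325]
wrist_force: [1.5, 1.3, 3.8]
width: 0.0399
```

```bash
python3 - <<'E'
from h import *
st();c=get_calibration("wrist");snap("wrist","w16");snap("scene","s16")
a=cv2.imread('pics/w15.png');b=cv2.imread('pics/w16.png')
cv2.imwrite('pics/cmp.png',np.hstack([cv2.resize(x[130:290,170:390],None,fx=1.8,fy=3) for x in (a,b)]))
a=cv2.imread('pics/s15.png');b=cv2.imread('pics/s16.png')
cv2.imwrite('pics/cmp2.png',np.hstack([cv2.resize(x[170:250,180:270],None,fx=4.4,fy=7) for x in (a,b)]))
E
```

```text
t 20.4 pos [ 0.6278 -0.1169  0.2462] rot [ 3.141 -0.    -1.325] F [1.47 1.26 3.81] w 0.0399 q [-0.27  0.3   1.23 -0.    1.61  1.05]
```

View pics/cmp.png

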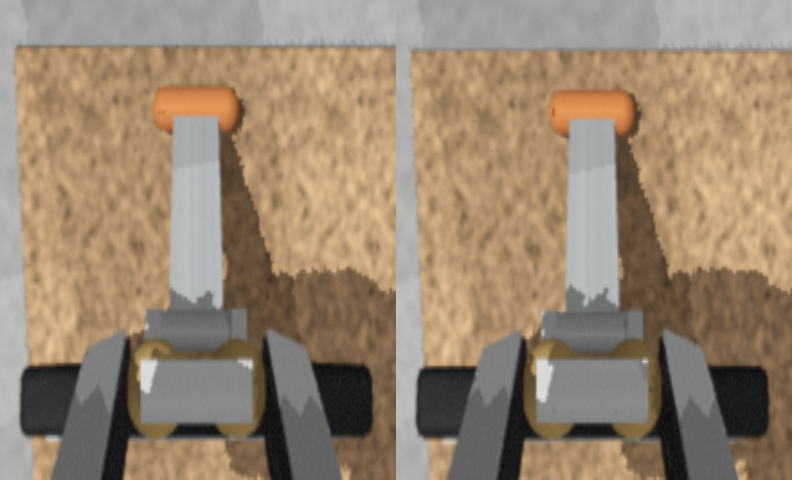

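View pics/cmp2.png

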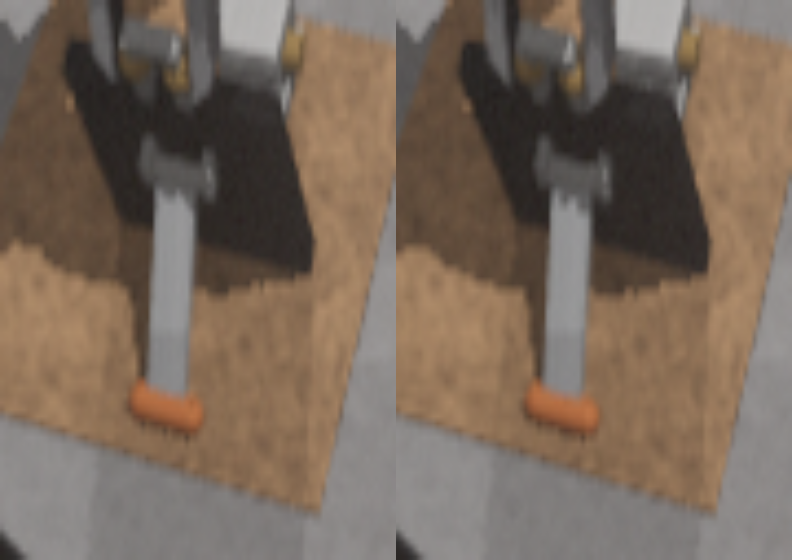

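The foot is down on the mat about 18 px ahead of its far edge. I'll take off the press and open.

>>> jog_arm([
  [0,0,0,-0.5,0,0.8,34],
  [0,0,0,0,0,0,34],
])

```text
time: 20.75
tool_pos: [0.6271, -0.117, 0.2466]
ee_rot: [3.14, 0.0, -1.325]
wrist_force: [-0.2, 0.0, 1.8]
width: 0.0402
```

>>> jog_arm([
  [0,0,0,0,0,0,46],
  [0,0,0,0,0,0,54],
  [0,0,0,0,0,0,70],
  [0,0,0,0,0,0,80],
  [0,0,0,0,0,0,80],
])

```text
time: 21.38
tool_pos: [0.6274, -0.1169, 0.2472]
ee_rot: [3.142, -0.0, -1.325]
wrist_force: [0.3, 0.0, -1.0]
width: 0.0787
```

```bash
python3 - <<'E'
from h import *
st();c=get_calibration("wrist");snap("wrist","w17")
E
```

```text
t 21.38 pos [ 0.6274 -0.1169  0.2472] rot [ 3.142 -0.    -1.325] F [ 0.3   0.01 -0.96] w 0.0787 q [-0.27  0.3   1.23 -0.    1.61  1.05]
```

View pics/w17.png

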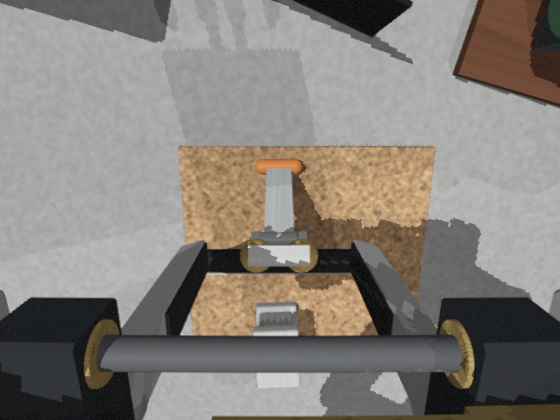

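The mirror stands free between the open fingers, with the foot still at (279,166). I'll rise straight up and back the arm away to inspect.

>>> jog_arm([
  [0,0,0,0,0,10,80],
  [0,0,0,0,0,30,80],
  [0,0,0,0,0,50,80],
  [0,0,0,0,0,50,80],
  [0,0,0,-40,0,30,80],
  [0,0,0,-50,20,10,80],
  [0,0,0,-50,25,0,80],
  [0,0,0,0,0,0,80],
  [0,0,0,0,0,0,80],
])

```text
time: 22.55
tool_pos: [0.4876, -0.072, 0.4282]
ee_rot: [-3.14, -0.001, -1.325]
wrist_force: [-0.9, -0.8, 0.5]
width: 0.0801
```

```bash
python3 - <<'E'
from h import *
import pickle
st();c=get_calibration("wrist");snap("wrist","w18");pickle.dump(c,open("w18.pkl","wb"));snap("scene","s18");snap("top","t18")
im=cv2.imread('pics/s18.png');cv2.imwrite('pics/s18c.png',cv2.resize(im[130:260,140:290],None,fx=5,fy=4.5,interpolation=cv2.INTER_CUBIC))
E
```

```text
t 22.55 pos [ 0.4876 -0.072   0.4282] rot [-3.140e+00 -1.000e-03 -1.325e+00] F [-0.88 -0.82  0.52] w 0.0801 q [-0.26 -0.03  1.25 -0.    1.93  1.06]
```

View pics/s18c.png

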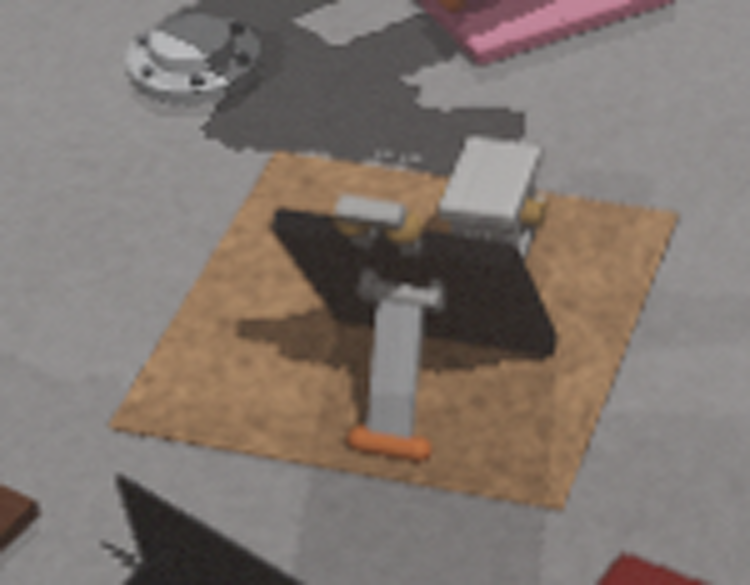

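View pics/w18.png

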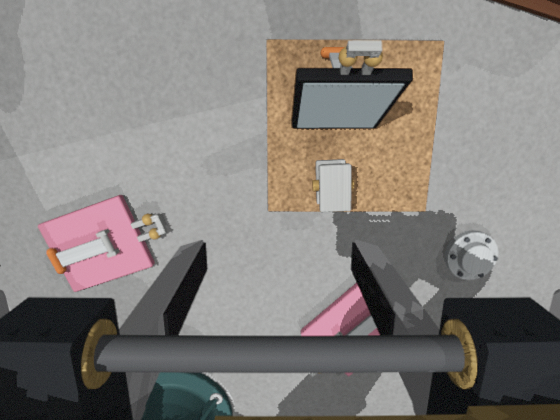

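View pics/t18.png

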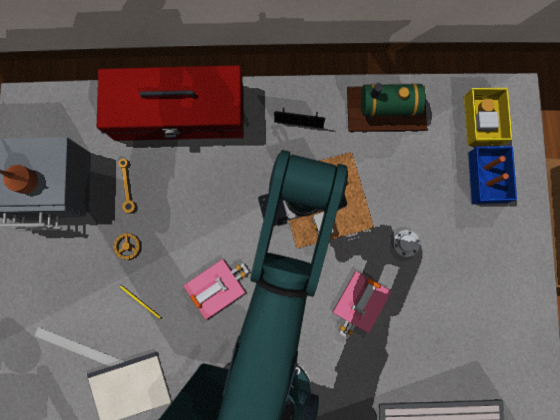

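```bash
python3 - <<'E'
from h import *
import pickle
c=pickle.load(open("w18.pkl","rb"));yaw=.2475;R=np.array([[np.cos(yaw),-np.sin(yaw)],[np.sin(yaw),np.cos(yaw)]]);C=np.array([.5605,-.1613])
P=[]
for n,u,v,z in [("low L",293,129.5,.0095),("low R",376,129.5,.0095),("matFL",268,40,.003),("matFR",443,40.5,.003),("matNL",268,211,.003),("matNR",428,211,.003),("chTopNear L",319,212,.055),("chTop nearR",352,212,.055),("far L",318,168,.055),("farR",351,165,.055)]:
    p=onz(c,u,v,z);P.append(p);print(n,np.round(p,4),np.round(R.T@(p[:2]-C),4))
e=.0145
th=.41
def mp(e,y,yw,th,x,yy,z):
    dx,dz=(x-70)/1e3,(z-16)/1e3
    return np.r_[C+R@[e-dx*np.sin(th)+dz*np.cos(th),y+yy/1e3],.003-dx*np.cos(th)-dz*np.sin(th)]
for th in (.36,.41,.46):
  print(th,[np.round(proj(c,mp(e,.027,0,th,*q)),1).tolist() for q in [(70,60,0),(70,-60,0),(-70,60,0),(-70,-60,0),(-94,12,12),(-94,-12,12)]])
print([(round(d["conf"],2),np.round(d["bbox"],1).tolist()) for d in look_for("mirror","wrist")[:3]])
im=cv2.imread('pics/w18.png');cv2.imwrite('pics/w18c.png',cv2.resize(im[30:220,255:455],None,fx=3.5,fy=3,interpolation=cv2.INTER_CUBIC))
E
```

```text
low L [ 0.5419 -0.0789  0.0095] [0.0022 0.0844]
low R [ 0.5705 -0.192   0.0095] [ 0.0022 -0.0322]
matFL [ 0.6472 -0.0171  0.003 ] [0.1194 0.1185]
matFR [ 0.7052 -0.2452  0.003 ] [ 0.1198 -0.1168]
matNL [ 0.416  -0.0732  0.003 ] [-0.1185  0.1208]
matNR [ 0.4749 -0.3086  0.003 ] [-0.1191 -0.1219]
chTopNear L [ 0.4465 -0.1384  0.055 ] [-0.105   0.0501]
chTop nearR [ 0.4573 -0.1819  0.055 ] [-0.1051  0.0053]
far L [ 0.504  -0.1208  0.055 ] [-0.0449  0.0531]
farR [ 0.5183 -0.1617  0.055 ] [-0.041  0.01 ]
0.36 [[291.1, 131.4], [376.3, 131.4], [296.1, 89.4], [414.5, 89.7], [348.0, 66.5], [373.3, 66.6]]
0.41 [[291.1, 131.2], [376.5, 131.2], [296.1, 82.4], [414.4, 82.8], [347.8, 58.3], [373.0, 58.4]]
0.46 [[291.2, 131.0], [376.6, 131.0], [296.0, 75.6], [414.2, 76.0], [347.5, 50.4], [372.6, 50.5]]
[(0.89, [291.4, 38.7, 411.8, 126.3]), (0.76, [38.4, 196.3, 164.4, 292.6]), (0.59, [300.7, 283.5, 381.6, 374.7])]
```

View pics/w18c.png

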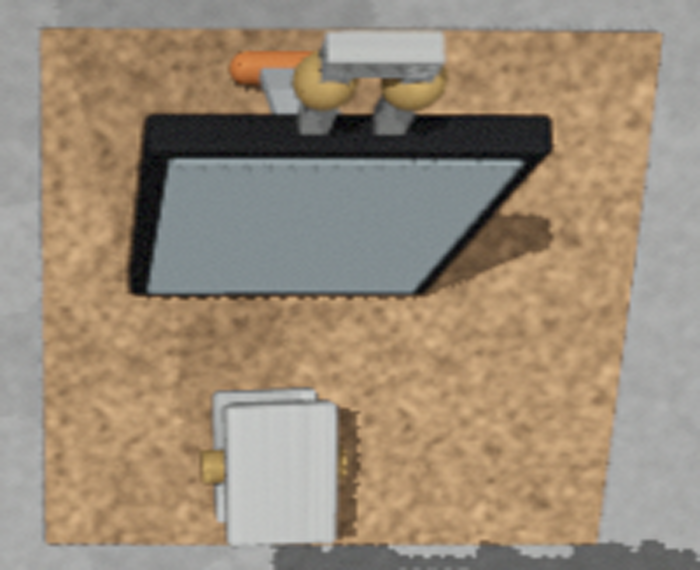

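All checks agree: the lean is about 0.41 rad, the footprint is on the mat, and the crosshead is where it was. Handing in.

```bash
python3 -c "
from bench import *
print(close_job())"
```

```text
the job is handed in; nothing more can be done
None
```

The mirror is standing on the cork mat behind the crosshead, glass facing it, and the job is handed in. It took about 23 s of the 72 s allowed.

- **Kickstand:** I pinched the orange foot and swung it up to the hard stop. At the stop, pulling further lifted the mirror's lower edge at a steady 4.6 N. In the picture afterwards the angle measured 0.88–0.9 rad, against 0.9 for fully open.
- **Standing it up:** I gripped the mirror by its brass knobs, lifted it, carried it over and set the lower edge on the mat. I then leaned it back onto the foot, took off most of the pressing force and opened the fingers. The most I pressed at touchdown was about 8 N.
- **Position:** In mat coordinates the mirror reaches from about x = 0 to +109 mm; the mat ends at +120. The lower edge runs from y = −32 to +84 mm. It is square to the mat within what I could measure and centred on the crosshead to a few millimetres.
- **Lean:** Knob and frame pixels match the predicted 0.41 rad to about 2 px.
- **Everything else:** The crosshead measures where it was at the start, to a few millimetres. The other parts and both pink look-alikes look unmoved, and the gripper is clear of everything.

One disagreement came up on the way. My first rough readings of the mirror from the top camera were up to about 10 mm off in y from the wrist camera. The wrist camera agreed with the scene camera, so I used its values, and both grasps came out centred.

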